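# Seat the pitch-gauge leaf in the spindle thread

### The arm

A 6-joint arm with a two-finger parallel gripper is mounted at the origin on a cart in front of the work surface, level with it; the furniture and walls round the work are solid. World frame = base frame: x ahead of the robot, y to its left, z up, the work surface at z = 0. Lengths are in m, angles in rad, forces in N, time in s.
With the tool pointing down it reaches from about 0.225 to 0.875 m from the base axis. Payload 3.4 kg.
Tool frame: the origin (TCP) lies at the very end of the fingers, on their centre line; the grasp point (between the pads) lies 19 mm behind it; z points along the fingers, y is the line along which they close (so a half turn about z gives the same grasp; the last joint's range is limited). The gripper opens to 85 mm and grips with 20 to 120 N. Pads are 22 mm wide; open, the fingers measure 114 mm over their backs; the gripper's body (76 mm by 85 mm) begins 54 mm behind the grasp point. The pads swing forward as they close: fully open they stand 13 mm farther back than shut.
Start: joints at [-1.337, 0.276, 1.505, -0, 1.361, -0.121], TCP at [0.2, -0.539, 0.231] pointing down, gripper open.
Joint ranges: [-2.89, 2.89], [-0.75, 2.08], [0.22, 2.7], [-1.18, 4.32], [0.11, 2.71], [-2.7, 2.7]. Speed limits (rad/s): [2.57, 2.57, 3.14, 3.14, 3.14, 3.14].

### API

Orientations are given as a unit quaternion [w, x, y, z].
In Python, from rig import readout, vision, manip gives the robot as it stands.
- The arm moves only by the shell command python3 -m handwheel 'ROWS' [FORCE]. ROWS is JSON, a list of rows, each a list of 3 entries, a list of its own where there are three numbers: the shift along the tool's x, y, z in mm, then the turn, a rotation vector about the tool's x, y, z in units of 6 degrees (1.0 is 6 degrees), then the closure, from -1 (fully open) to 1 (shut), so that 0 is half open. A call has 1 to 20 rows; each row shifts and turns the commanded pose from where the row before left it, along the tool's axes as they then stand; what a row does not reach is not made up. A row lasts 1/8 s, in which the tool goes at most 62.5 mm and 10.7 degrees, less where a joint would pass 70% of its speed; a pose out of reach is approached as far as the arm can. A call is refused whole if a number of a shift passes 62.5 or a number of a turn 1, either way. A call with a gripper value outside its range is refused whole. The fingers move at their own pace and stop on an object; FORCE is the grip in N (left out, the last holds). Time passes only in rows, so rows that do not move let the fingers close. It gives the time, the measured TCP pose, the force, the opening and the grip force at its end, in the units of the state.
- readout.get_state(): the state, without advancing time (a new reading comes with each control period).
- vision.get_image(name): name is "side" or "top" or "wrist"; returns the picture (400x640x3 uint8, blue, green, red); there is no depth.
- vision.camera_params(name): a dict with "intrinsics" (3x3 intrinsics, pixels), "rvec" (rotation vector, rad) and "tvec" (3), from world to camera coordinates, as OpenCV has them; the wrist camera has in their place "hand_eye" (4x4, takes a point from camera to tool coordinates, whose origin is the TCP and whose axes are the flange's). Camera axes: x right, y down, z forward; pixel columns grow to the right and rows downward; lengths in m; the calibration is good to about 2 mm. The wrist camera is an equidistant fisheye: a pixel r from the principal point sees the ray r / f radians off the axis. A picture is of the moment at which its call begins: read the wrist's pose just before it. camera_params takes no time and is no camera call.
- manip.sign_off(): hands the job in; it is judged then, once.
The state is a dict: "clock": time; "qpos": joint angles; "qd": joint speeds; "effort": joint torques, N m; "position": TCP position; "ee_rot": TCP orientation; "contact_force": force on the tool from outside, world axes, zero at the start; "moment": the same for the moment, N m; "width": finger opening in m; "gripper_force": force on a finger pad.
Only numpy, scipy, OpenCV 4.12 (cv2) and the standard library are available. Lean on these libraries where they do the work, as an engineer would, in place of code of your own. Each camera call takes 0.05 s, during which the arm holds its last target. There are 200 camera calls.

### The job

Check the thread of the desk's lifting spindle: take the coarse pitch-gauge leaf by its orange grip, lay it flat on the ledge in front of the spindle with its teeth toward it, and slide it gently against the thread, feeling along until all its teeth drop fully into the grooves and the leaf sits square. Keep a light steady push on it for about a second to be sure it is home, never forcing it, then let go and leave it seated there. Leave the blue-gripped leaf, the calculator and the glue stick alone.

Things in the scene. Friction and masses are not known exactly. Their poses are not given: they have to be found in the camera images.
- stand: fixed gauge stand: grey base plate 150 x 210 x 8 mm with a plain grey ledge and, behind it, a steel spindle along y. Origin on the desk under the base; x points from ledge to spindle (away from the robot at yaw 0), z up. The ledge's flat top is 29.5 mm above the origin, x = -75 to +13, y = -63 to +63 mm. Dark bearing blocks at y = 77 to 97 mm either side, x = 7 to 63, 50 mm high.
- spindle_mid (a point): middle of the spindle's axis (35 mm ahead of the stand's origin, 32 mm up), axes as the stand. Thread: pitch 12 mm, from y = -69 to +69; crests 19.4 mm and groove floors 15 mm from the axis; ridge section round, radius 3.4, centred 16 mm from the axis. It lies turned at an unknown angle, so where along y the grooves come must be found by feel; light forces do not turn it.
- coarse_leaf_grip (a point): centre of the upright orange grip (24 mm along x, 12 along y, 40 high) on the middle of the coarse leaf, a loose flat steel comb, plate 46 x 60 x 5 mm, about 90 g. This point is 25 mm above the leaf's underside; the grip's top 45 mm. x points to the teeth, y along their row, z up. Five teeth at y = -24, -12, 0, 12, 24 mm, tips at x = 29 mm.
- coarse_tooth_left (a point): tip of the coarse leaf's end tooth at y = +24 mm, half-way up its thickness, axes as the leaf. Teeth are straight, 3.6 mm wide, 6 mm long, tips rounded to radius 1.8 mm. Home is where the tips touch the groove floors (15 mm from the spindle's axis) with the leaf lying on the ledge; there each tooth has about 0.8 mm side play.
- coarse_tooth_right (a point): tip of the coarse leaf's end tooth at y = -24 mm, half-way up its thickness, axes as the leaf
- fine_leaf_grip (a point): centre of the blue grip of the fine leaf, a bystander: same size and shape as the coarse one but seven teeth at 8 mm pitch; 25 mm above its underside
- calculator: grey desk calculator 62 x 98 x 15 mm, a bystander; origin under its centre
- glue_stick: white glue stick with a blue cap, 30 mm across and 100 mm tall, upright, a bystander; origin under its centre
There are look-alikes about, which are no part of the job. What is shaped like the part that bears coarse_leaf_grip but red or turquoise is not meant.

How it is judged:
On the way:
1. the leaf is fully seated, both end teeth home, and is pushed lightly against stand and thread (more than 2.5 N) for 0.4 s (contact force between coarse_leaf and stand above 2.5 N and contact force between coarse_leaf and the fingers above 1 N and x of each of coarse_tooth_left, coarse_tooth_right in the frame of stand above 0.0185 m and angle between coarse_leaf_grip's own z axis and vertical below 0.07 rad), for 0.4 s.
At the end, for the whole second after the job is handed in: The coarse leaf lies at rest and flat on the ledge (within 0.05 rad, teeth at the spindle axis' height within 2 mm), all its teeth within the threaded length and both end teeth within 1.5 mm of the groove floors (x of coarse_tooth_left in the frame of stand between 0.0185 and 0.0225 m and x of coarse_tooth_right in the frame of stand between 0.0185 and 0.0225 m and z of coarse_tooth_left in the frame of stand between 0.03 and 0.034 m and z of coarse_tooth_right in the frame of stand between 0.03 and 0.034 m and y of coarse_tooth_left in the frame of stand below 0.066 m and y of coarse_tooth_right in the frame of stand above -0.066 m and angle between coarse_leaf_grip's own z axis and vertical below 0.05 rad and linear speed of coarse_leaf below 0.01 m/s); the robot touches nothing.
It fails at once if the coarse leaf is pressed on the stand or the spindle with more than 25 N (contact force between coarse_leaf and stand above 25 N).
It fails at once if the blue-gripped leaf is moved more than 2 cm (distance of fine_leaf_grip from where it was at the start of the episode above 0.02 m).
It fails at once if the calculator is moved more than 2 cm (distance of calculator from where it was at the start of the episode above 0.02 m).
It fails at once if the glue stick is moved more than 2 cm (distance of glue_stick from where it was at the start of the episode above 0.02 m).
It also fails if it takes over 54 s, if anything falls off the work surface, if the arm or the gripper's body presses on something with over 40 N, if the wrist force passes 120 N, or if a joint passes its speed limit or range.

## Working session

There is one attempt and no reset: what is moved stays moved. The work goes in short steps, Python scripts to look and compute and a shell command to move; the robot and the scene stay as the last step left them, time stands still between calls to the robot, and variables do not carry over. Pictures are saved under pics/ and viewed, at most 10 in all, crops included, and the job is handed in when it is done.

```bash
mkdir -p pics
python3 - <<'E'
from rig import readout, vision
import cv2,numpy as np
s=readout.get_state()
print({k:np.round(v,3).tolist() for k,v in s.items()})
for n in ("top","side","wrist"):
    cv2.imwrite(f"pics/{n}0.png",vision.get_image(n)); print(n,vision.camera_params(n))
E
```

```text
{'clock': 0.0, 'qpos': [-1.337, 0.277, 1.506, 0.0, 1.361, -0.121], 'qd': [0.0, 0.001, 0.0, 0.0, 0.0, -0.0], 'effort': [0.001, -41.677, -24.58, -0.0, 0.011, 0.0], 'position': [0.2, -0.539, 0.23], 'ee_rot': [-0.001, 0.984, 0.176, -0.0], 'contact_force': [0.258, 0.244, 0.843], 'moment': [0.036, 0.055, -0.013], 'gripper_force': 0.0, 'width': 0.086}
top {'intrinsics': array([[489.66399824,   0.        , 324.27968061],
       [  0.        , 489.66399824, 199.53984616],
       [  0.        ,   0.        ,   1.        ]]), 'rvec': array([ 2.14484342, -2.14169143,  0.17575314]), 'tvec': array([0.07888773, 0.54590529, 1.16945833])}
side {'intrinsics': array([[421.82293382,   0.        , 320.14502727],
       [  0.        , 421.82293382, 198.23103734],
       [  0.        ,   0.        ,   1.        ]]), 'rvec': array([ 2.24798411, -0.2313235 ,  0.08398846]), 'tvec': array([-0.53152669,  0.17257831,  0.80881767])}
wrist {'intrinsics': array([[309.70691629,   0.        , 316.48707275],
       [  0.        , 309.70691629, 196.35692859],
       [  0.        ,   0.        ,   1.        ]]), 'hand_eye': array([[-2.79991143e-04, -9.61723374e-01, -2.74022031e-01,
         6.89675742e-02],
       [ 9.99999916e-01, -1.87524839e-04, -3.63635356e-04,
         3.87005342e-04],
       [ 2.98330684e-04, -2.74022110e-01,  9.61723346e-01,
        -1.40720233e-01],
       [ 0.00000000e+00,  0.00000000e+00,  0.00000000e+00,
         1.00000000e+00]])}
```

View pics/top0.png

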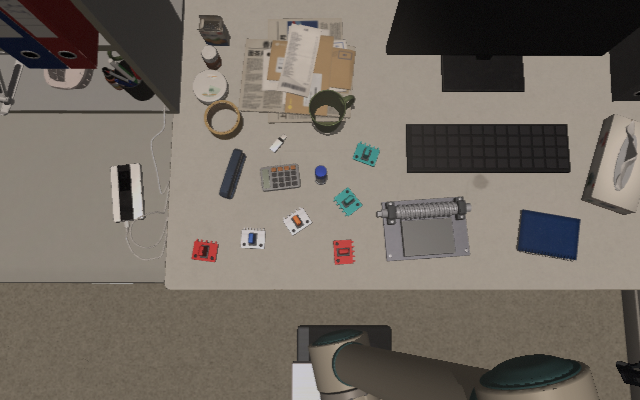

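View pics/side0.png

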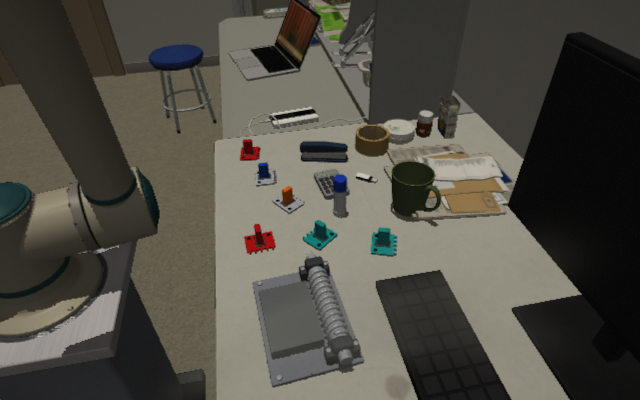

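The top view shows the orange-gripped leaf at about (297,221), the blue one at (253,238), the calculator at (281,177), the glue stick at (321,174) and the stand at (427,228) with its spindle at (425,210). In the side view the orange grip is at (288,195).

```bash
cat > h.py <<'E'
import numpy as np,cv2
from rig import readout,vision
from scipy.spatial.transform import Rotation as R
def rot(s): w,x,y,z=s['ee_rot']; return R.from_quat([x,y,z,w]).as_matrix()
def ray(name,uv,s=None):
    p=vision.camera_params(name);K=p['intrinsics']
    x=(uv[0]-K[0,2])/K[0,0];y=(uv[1]-K[1,2])/K[1,1]
    if name=='wrist':
        r=np.hypot(x,y);k=np.sin(r)/r if r>1e-9 else 1
        d=np.array([x*k,y*k,np.cos(r)]);H=p['hand_eye'];M=rot(s)
        return np.array(s['position'])+M@H[:3,3],M@H[:3,:3]@d
    M=cv2.Rodrigues(p['rvec'])[0]
    return -M.T@p['tvec'],M.T@np.array([x,y,1])
def onz(name,uv,z,s=None):
    o,d=ray(name,uv,s);return o+d*(z-o[2])/d[2]
def orange(img,roi=None):
    hsv=cv2.cvtColor(img,cv2.COLOR_BGR2HSV)
    return cv2.inRange(hsv,(8,150,120),(22,255,255))
def blobs(m,a=10):
    n,l,st,c=cv2.connectedComponentsWithStats(m)
    return [(st[i].tolist(),c[i].round(1).tolist()) for i in range(1,n) if st[i,4]>=a]
E
python3 - <<'E'
from h import *
t=cv2.imread('pics/top0.png')
print(blobs(orange(t)))
for n,uv,z in (('orange',(297,221),.04),('blue',(253,238),.04),('glue',(321,174),.1),('calc',(281,177),.015)): print(n,onz(n and 'top',uv,z).round(3))
a=cv2.resize(t[195:255,225:325],None,fx=6,fy=6,interpolation=cv2.INTER_CUBIC)
b=cv2.resize(t[185:270,370:480],None,fx=5,fy=5,interpolation=cv2.INTER_CUBIC)
w=max(a.shape[1],b.shape[1]);pad=lambda i:cv2.copyMakeBorder(i,0,0,0,w-i.shape[1],cv2.BORDER_CONSTANT)
c=np.vstack([pad(a),pad(b)]);print(c.shape);c=cv2.resize(c,None,fx=.75,fy=.75);print(c.shape)
cv2.imwrite('pics/crop1.png',c)
E
```

```text
[([293, 216, 8, 9, 40], [296.4, 219.6])]
orange [0.493 0.147 0.04 ]
blue [0.451 0.254 0.04 ]
glue [0.598 0.088 0.1  ]
calc [0.608 0.19  0.015]
(785, 600, 3)
(589, 450, 3)
```

View pics/crop1.png

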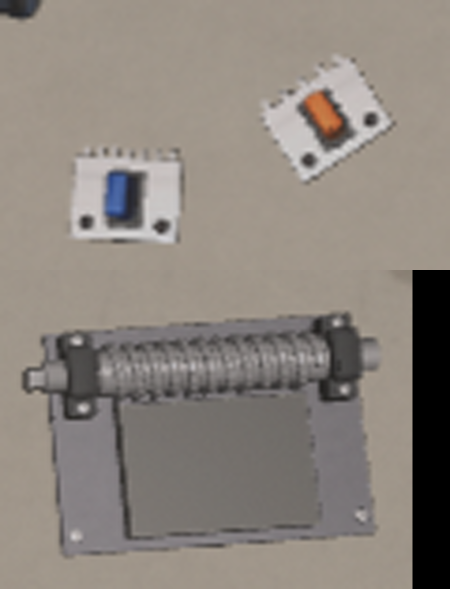

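The crop shows the orange leaf with its teeth toward the upper left: tooth-row ends at about (265,105) and (345,60), back corners at (308,180) and (393,123). The stand is slightly turned: plate corners (65,555), (373,532) and (42,338), spindle ends near (100,372) and (330,355).

Run:
```python
from h import *
L=lambda X,Y,z:onz('top',(225+X/4.5,195+Y/4.5),z)[:2]
S=lambda X,Y,z:onz('top',(370+X/3.75,185+(Y-270)/3.75),z)[:2]
c=[L(265,105,.005),L(345,60,.005),L(308,180,.005),L(393,123,.005)]
f=(c[0]+c[1]-c[2]-c[3])/2;l=(c[0]+c[2]-c[1]-c[3])/2
print('leaf yaw',np.degrees([np.arctan2(f[1],f[0]),np.arctan2(-l[0],l[1])]),'len',np.hypot(*f),np.hypot(*l),'ctr',np.mean(c,0), 'grip top',L(321,105,.045),L(325,115,.035))
b=[S(65,555,.008),S(373,532,.008),S(42,338,.008)]
e1=b[2]-b[0];e2=b[0]-b[1]
print('stand yaw',np.degrees([np.arctan2(e1[1],e1[0]),np.arctan2(-e2[0],e2[1])]),np.hypot(*e1),np.hypot(*e2),'ctr',(b[1]+b[2])/2)
l=[S(130,538,.0295),S(320,523,.0295),S(120,404,.0295),S(308,392,.0295)]
print('ledge',[x.round(4) for x in l])
s=readout.get_state();M=rot(s)
for n,t in (('leaf',(.488,.147)),):
  d=M.T@(np.r_[t,.13]-s['position']); print(d*1000)
```

```text
leaf yaw [33.67274221 32.07638023] len 0.04687381713623501 0.054493617850876155 ctr [0.49658749 0.14637703] grip top [0.49856386 0.14824904] [0.49422363 0.14649982]
stand yaw [5.01176711 4.29391793] 0.14678123672752513 0.20699821468412308 ctr [ 0.47690636 -0.1750879 ]
ledge [array([ 0.4065, -0.1183]), array([ 0.4164, -0.2436]), array([ 0.4949, -0.1138]), array([ 0.5031, -0.2391])]
[ 508.59705834 -542.78234826  101.48933411]
```

```bash
python3 -m handwheel '[[[37,-38.6,4],[0,0,0],-0.3],[[37,-38.6,4],[0,0,0],-0.3],[[37,-38.6,4],[0,0,0],-0.3],[[37,-38.6,4],[0,0,0],-0.3],[[37,-38.6,4],[0,0,0],-0.3],[[37,-38.6,4],[0,0,0],-0.3],[[37,-38.6,4],[0,0,0],-0.3],[[37,-38.6,4],[0,0,0],-0.3],[[37,-38.6,4],[0,0,0],-0.3],[[37,-38.6,4],[0,0,0],-0.3],[[37,-38.6,4],[0,0,0],-0.3],[[37,-38.6,4],[0,0,0],-0.3],[[37,-38.6,4],[0,0,0],-0.3],[[37,-38.6,4],[0,0,0],-0.3],[[0,0,8],[0,0,-0.8],-0.3],[[0,0,8],[0,0,-0.8],-0.3],[[0,0,8],[0,0,-0.5],-0.3],[[0,0,0],[0,0,0],-0.3],[[0,0,0],[0,0,0],-0.3]]' 40
python3 - <<'E'
from h import *
s=readout.get_state();im=vision.get_image('wrist');cv2.imwrite('pics/w1.png',im)
np.save('s1.npy',s,allow_pickle=True)
print(s['clock'],s['position'],rot(s)[:,0],blobs(orange(im),40))
E
```

```text
clock: 2.52
position: [0.4979, 0.1474, 0.1514]
ee_rot: [0.0, 0.959, 0.283, 0.0]
contact_force: [0.5, -0.2, 0.5]
width: 0.0556
gripper_force: 0.0
2.525 [0.49786666 0.14742232 0.15144389] [8.39800023e-01 5.42895850e-01 1.28664869e-04] [([329, 25, 15, 14, 131], [336.0, 31.5]), ([345, 33, 15, 14, 132], [352.4, 39.3]), ([362, 41, 15, 14, 131], [369.0, 47.8]), ([378, 50, 15, 14, 131], [385.1, 56.3]), ([307, 183, 13, 26, 327], [313.1, 195.4])]
```

View pics/w1.png

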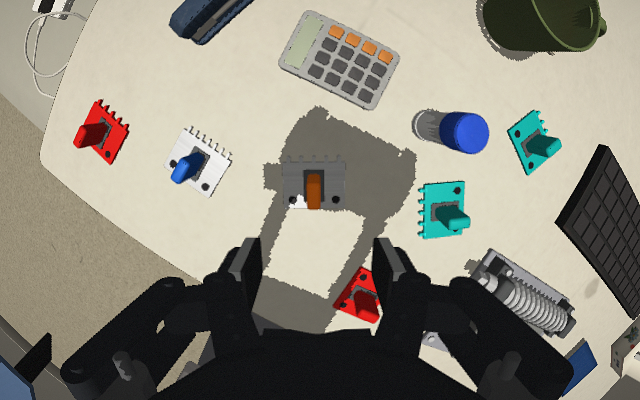

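The wrist view shows the leaf square to the gripper, plate spanning about (283–346, 160–209), with the orange grip at (307–320, 183–209). The glue stick is at (440,130), well clear of the fingers.

Run:
```python
from h import *
s=np.load('s1.npy',allow_pickle=True).item();M=rot(s);P=np.array(s['position'])
for n,uv,z in (('gripback_top',(314,209),.045),('grip col',(314,200),.045),('teeth L',(285,159),.005),('teeth R',(341,157),.005),('back L',(282,209),.005),('back R',(346,207),.005)):
    print(n,((M.T@(onz('wrist',uv,z,s)-P))*1000).round(1))
im=cv2.imread('pics/w1.png');cv2.imwrite('pics/w1c.png',cv2.resize(im[140:225,265:365],None,fx=6,fy=6,interpolation=cv2.INTER_NEAREST))
```

```text
gripback_top [-12.6  -1.9 106.4]
grip col [ -4.7  -1.9 106.4]
teeth L [ 23.6 -29.4 146.4]
teeth R [ 25.4  23.1 146.5]
back L [-25.8 -33.6 146.4]
back R [-23.7  29.  146.4]
```

View pics/w1c.png

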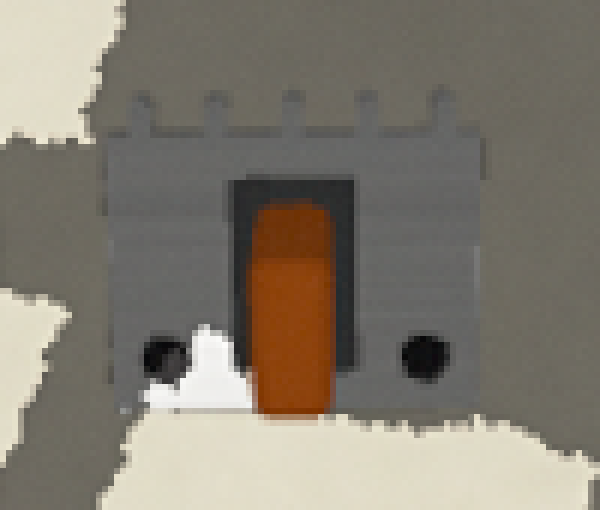

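The crop shows five teeth upward, grip at column 290 (image 313): the leaf is 2 mm off in tool y and about 1° turned. Going down to grasp.

```bash
python3 -m handwheel '[[[-0.5,-2,20],[0,0,-0.15],-0.3],[[0,0,25],[0,0,0],-0.3],[[0,0,25],[0,0,0],-0.3],[[0,0,25],[0,0,0],-0.3],[[0,0,20],[0,0,0],-0.3],[[0,0,12],[0,0,0],-0.3],[[0,0,10],[0,0,0],-0.3],[[0,0,0],[0,0,0],-0.3],[[0,0,0],[0,0,0],1],[[0,0,0],[0,0,0],1],[[0,0,0],[0,0,0],1],[[0,0,0],[0,0,0],1],[[0,0,0],[0,0,0],1],[[0,0,0],[0,0,0],1]]' 40
```

```text
clock: 4.32
position: [0.4969, 0.149, 0.0149]
ee_rot: [0.0, 0.957, 0.291, 0.001]
contact_force: [-0.1, 0.4, 5.9]
width: 0.0115
gripper_force: 40.0
```

```bash
python3 -m handwheel '[[[0,0,-10],[0,0,0],1],[[0,0,-35],[0,0,0],1],[[0,0,-35],[0,0,0],1],[[-18,20,-35],[0,0,0],1],[[-36,39.4,0],[0,0,0],1],[[-36,39.4,0],[0,0,0],1],[[-36,39.4,0],[0,0,0],1],[[-36,39.4,0],[0,0,0],1],[[-36,39.4,0],[0,0,0],1],[[-25.5,26.4,0],[0,0,0],1],[[0,0,0],[0,0,0.8],1],[[0,0,0],[0,0,1],1],[[0,0,0],[0,0,1],1],[[0,0,0],[0,0,1],1],[[0,0,0],[0,0,1],1],[[0,0,0],[0,0,0.07],1],[[0,0,0],[0,0,0],1],[[0,0,0],[0,0,0],1]]'
python3 - <<'E'
from h import *
s=readout.get_state();im=vision.get_image('wrist');cv2.imwrite('pics/w2.png',im)
np.save('s2.npy',s,allow_pickle=True)
E
```

```text
clock: 6.58
position: [0.446, -0.1777, 0.1293]
ee_rot: [0.0, 0.999, 0.041, -0.0]
contact_force: [-0.7, 0.9, -1.7]
width: 0.0111
gripper_force: 39.3
```

View pics/w2.png

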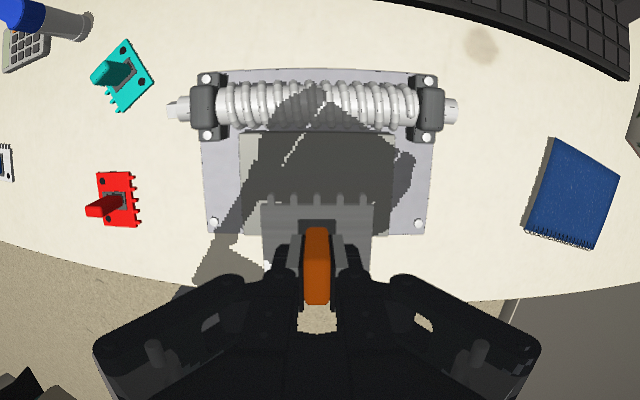

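The leaf hangs in the jaws with its teeth forward at v≈195; the stand lies ahead, with the bearing blocks at (207,107) and (430,107) and the ledge at about (240–395, 135–230). I'll zoom in for precise stand and leaf angles.

Run:
```python
import cv2
im=cv2.imread('pics/w2.png')[65:245,185:450]
cv2.imwrite('pics/w2c.png',cv2.convertScaleAbs(cv2.resize(im,None,fx=3,fy=3,interpolation=cv2.INTER_NEAREST),alpha=1.3))
```

```text
(no output)
```

View pics/w2c.png

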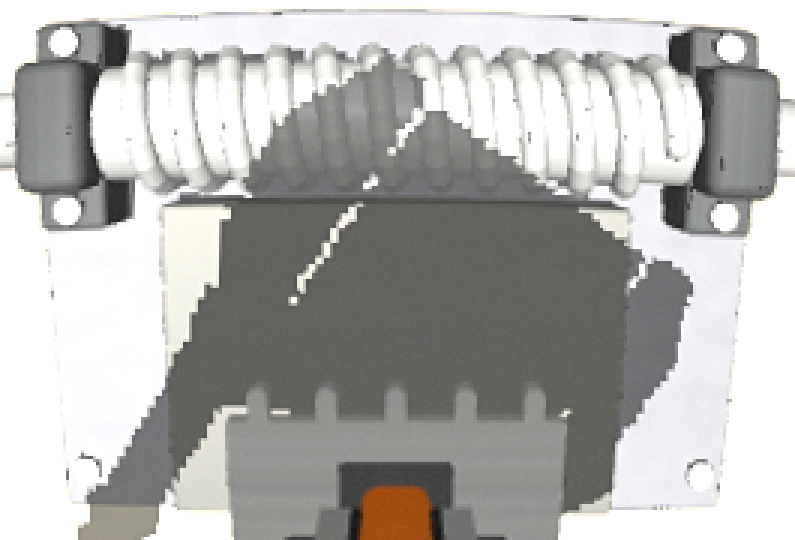

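The crop shows the ledge's rear corners at (162,205) and (630,205), front corners (173,505) and (612,512), tooth tips at (257…397…537, 384), and ridge ends on the near side at X≈203, 345, 393, 440, 533, 627 (Y≈190).

Run:
```python
from h import *
s=np.load('s2.npy',allow_pickle=True).item();M=rot(s);P=np.array(s['position'])
W=lambda X,Y,z:(M.T@(onz('wrist',(185+X/3,65+Y/3),z,s)-P)*1000).round(1)[:2]
print('tool yaw',np.degrees(np.arctan2(M[1,0],M[0,0])))
for n,X,Y,z in (('ledgeBL',162,203,29.5),('ledgeBR',630,203,29.5),('ledgeFL',173,505,29.5),('ledgeFR',612,512,29.5),('screwL',88,468,8),('screwR',699,475,8),('bolt1',66,210,22),('bolt2',725,215,22),('blkL',55,190,45),('blkR',740,194,45),
 ('toothL',257,384,117),('tooth0',397,384,117),('toothR',537,384,117)): print(n,W(X,Y,z/1000))
for X in (155,203,250,297,345,393,440,487,533,580,627): print(X,W(X,190,.032))
```

```text
tool yaw 4.656749632668331
ledgeBL [ 52.8 -60.7]
ledgeBR [52.8 62.4]
ledgeFL [-32.4 -62.9]
ledgeFR [-34.6  62.7]
screwL [-29.6 -95.4]
screwR [-32.   95.8]
bolt1 [ 51.5 -90.7]
bolt2 [50.1 92.2]
blkL [ 58.3 -84.9]
blkR [57.4 87.5]
toothL [ 27.3 -23.2]
tooth0 [27.3  0.9]
toothR [27.3 25. ]
155 [ 56.5 -61.9]
203 [ 56. -49.]
250 [ 55.7 -36.6]
297 [ 55.5 -24.5]
345 [ 55.3 -12.2]
393 [55.3  0.1]
440 [55.3 12. ]
487 [55.4 24.1]
533 [55.6 36. ]
580 [56.  48.3]
627 [56.4 60.9]
```

Visually the ridges sit at tool y≈0.1+12k and the middle tooth at 0.9, so shifting +5.2 mm in y should align it with a groove. Lowering near the ledge.

```bash
python3 -m handwheel '[[[0,2.6,15],[0,0,0.05],1],[[0,2.6,20],[0,0,0],1],[[0,0,20],[0,0,0],1],[[0,0,17],[0,0,0],1],[[0,0,8],[0,0,0],1],[[0,0,0],[0,0,0],1],[[0,0,0],[0,0,0],1]]'; python3 -m handwheel '[[[0,0,1],[0,0,0],1],[[0,0,1],[0,0,0],1],[[0,0,0],[0,0,0],1],[[0,0,0],[0,0,0],1]]'
```

```text
clock: 7.5
position: [0.4469, -0.1832, 0.0496]
ee_rot: [0.0, 0.999, 0.038, 0.0]
contact_force: [-0.3, 0.4, -0.3]
width: 0.0114
gripper_force: 39.3
clock: 8.0
position: [0.4465, -0.183, 0.0474]
ee_rot: [0.0, 0.999, 0.038, 0.0]
contact_force: [-0.6, -0.4, -0.7]
width: 0.0111
gripper_force: 39.3
```

```bash
python3 -m handwheel '[[[0,0,1],[0,0,0],1],[[0,0,0.5],[0,0,0],1],[[0,0,0.5],[0,0,0],1],[[0,0,0],[0,0,0],1],[[0,0,0],[0,0,0],1]]';python3 -m handwheel '[[[0,0,0.5],[0,0,0],1],[[0,0,0],[0,0,0],1],[[0,0,0],[0,0,0],1]]'
```

```text
clock: 8.62
position: [0.4465, -0.183, 0.0453]
ee_rot: [0.0, 0.999, 0.038, 0.0]
contact_force: [-0.1, 0.5, -0.5]
width: 0.0115
gripper_force: 39.3
clock: 9.0
position: [0.4465, -0.1829, 0.0448]
ee_rot: [0.0, 0.999, 0.038, 0.0]
contact_force: [0.4, -0.8, -0.5]
width: 0.0114
gripper_force: 39.3
```

```bash
python3 -m handwheel '[[[0,0,0.5],[0,0,0],1],[[0,0,0],[0,0,0],1],[[0,0,0],[0,0,0],1]]';python3 -m handwheel '[[[0,0,0.3],[0,0,0],1],[[0,0,0],[0,0,0],1],[[0,0,0],[0,0,0],1]]'
```

```text
clock: 9.38
position: [0.4465, -0.183, 0.0444]
ee_rot: [0.0, 0.999, 0.038, 0.0]
contact_force: [-0.7, 0.6, 0.6]
width: 0.0116
gripper_force: 39.5
clock: 9.75
position: [0.4465, -0.183, 0.0444]
ee_rot: [0.0, 0.999, 0.038, 0.0]
contact_force: [-2.0, 0.9, 5.2]
width: 0.0114
gripper_force: 40.2
```

```bash
python3 -m handwheel '[[[0,0,-0.2],[0,0,0],1],[[5,0,0],[0,0,0],1],[[7,0,0],[0,0,0],1],[[7,0,0],[0,0,0],1],[[5,0,0],[0,0,0],1],[[0,0,0],[0,0,0],1],[[0,0,0],[0,0,0],1]]';python3 -m handwheel '[[[1,0,0],[0,0,0],1],[[1,0,0],[0,0,0],1],[[0,0,0],[0,0,0],1],[[0,0,0],[0,0,0],1]]'
```

```text
clock: 10.62
position: [0.469, -0.1809, 0.0445]
ee_rot: [-0.0, 0.999, 0.038, -0.001]
contact_force: [-4.7, 0.4, 7.3]
width: 0.0112
gripper_force: 40.7
clock: 11.12
position: [0.4698, -0.1808, 0.0445]
ee_rot: [-0.0, 0.999, 0.038, -0.003]
contact_force: [-7.1, -0.6, 10.2]
width: 0.0115
gripper_force: 41.0
```

```bash
python3 -m handwheel '[[[0,0,-0.4],[0,0,0],1],[[0,0,0],[0,0,0],1],[[0,0,0],[0,0,0],1]]'
```

```text
clock: 11.5
position: [0.4724, -0.181, 0.0444]
ee_rot: [-0.0, 0.999, 0.038, -0.0]
contact_force: [-1.3, -0.2, 1.6]
width: 0.0115
gripper_force: 39.7
```

```bash
python3 -m handwheel '[[[1,0,0],[0,0,0],1],[[1,0,0],[0,0,0],1],[[0,0,0],[0,0,0],1],[[0,0,0],[0,0,0],1]]';python3 -m handwheel '[[[1,0,0],[0,0,0],1],[[0,0,0],[0,0,0],1],[[0,0,0],[0,0,0],1]]'
```

```text
clock: 12.0
position: [0.4747, -0.1808, 0.0444]
ee_rot: [0.0, 0.999, 0.038, 0.0]
contact_force: [-0.6, -0.5, -0.1]
width: 0.0112
gripper_force: 39.4
clock: 12.38
position: [0.4754, -0.1808, 0.0446]
ee_rot: [0.0, 0.999, 0.038, 0.0]
contact_force: [0.4, 0.1, 0.0]
width: 0.0113
gripper_force: 39.4
```

```bash
python3 -m handwheel '[[[1,0,0],[0,0,0],1],[[0,0,0],[0,0,0],1],[[0,0,0],[0,0,0],1]]';python3 -m handwheel '[[[1,0,0],[0,0,0],1],[[0,0,0],[0,0,0],1],[[0,0,0],[0,0,0],1]]'
```

```text
clock: 12.75
position: [0.4764, -0.1807, 0.0446]
ee_rot: [0.0, 0.999, 0.038, 0.0]
contact_force: [0.6, 0.3, -0.7]
width: 0.0115
gripper_force: 39.4
clock: 13.12
position: [0.4774, -0.1806, 0.0446]
ee_rot: [0.0, 0.999, 0.038, -0.0]
contact_force: [0.2, 0.4, -0.8]
width: 0.0111
gripper_force: 39.4
```

```bash
python3 -m handwheel '[[[0.7,0,0],[0,0,0],1],[[0,0,0],[0,0,0],1],[[0,0,0],[0,0,0],1]]';python3 -m handwheel '[[[0.7,0,0],[0,0,0],1],[[0,0,0],[0,0,0],1],[[0,0,0],[0,0,0],1]]'
```

```text
clock: 13.5
position: [0.4781, -0.1805, 0.0446]
ee_rot: [0.0, 0.999, 0.038, -0.0]
contact_force: [-0.4, 0.7, -1.2]
width: 0.0116
gripper_force: 39.2
clock: 13.88
position: [0.4786, -0.1805, 0.0446]
ee_rot: [0.0, 0.999, 0.038, -0.0]
contact_force: [-0.5, -0.7, -1.2]
width: 0.0116
gripper_force: 39.3
```

```bash
python3 -m handwheel '[[[0.7,0,0],[0,0,0],1],[[0,0,0],[0,0,0],1],[[0,0,0],[0,0,0],1]]';python3 -m handwheel '[[[0.7,0,0],[0,0,0],1],[[0,0,0],[0,0,0],1],[[0,0,0],[0,0,0],1]]'
```

```text
clock: 14.25
position: [0.4787, -0.1804, 0.0446]
ee_rot: [-0.0, 0.999, 0.038, -0.001]
contact_force: [-4.2, -0.8, 0.7]
width: 0.0112
gripper_force: 39.6
clock: 14.62
position: [0.4788, -0.1804, 0.0445]
ee_rot: [-0.0, 0.999, 0.038, -0.001]
contact_force: [-5.4, -1.4, 2.4]
width: 0.0114
gripper_force: 39.9
```

```bash
python3 -m handwheel '[[[0.3,0.4,0],[0,0,0],1],[[0,0,0],[0,0,0],1],[[0,0,0],[0,0,0],1],[[0,0,0],[0,0,0],1]]';python3 -m handwheel '[[[0,0.4,0],[0,0,0],1],[[0,0,0],[0,0,0],1],[[0,0,0],[0,0,0],1]]'
```

```text
clock: 15.12
position: [0.4788, -0.1804, 0.0445]
ee_rot: [-0.0, 0.999, 0.038, -0.002]
contact_force: [-6.4, -1.7, 4.0]
width: 0.0116
gripper_force: 40.0
clock: 15.5
position: [0.4788, -0.1804, 0.0445]
ee_rot: [-0.001, 0.999, 0.038, -0.002]
contact_force: [-6.2, -0.1, 3.9]
width: 0.0114
gripper_force: 40.0
```

Run:
```python
from h import *
im=vision.get_image('wrist');cv2.imwrite('pics/w3.png',im)
t=vision.get_image('top');sd=vision.get_image('side')
a=cv2.resize(im[70:230,215:425],None,fx=3.5,fy=3.5,interpolation=cv2.INTER_CUBIC)
cv2.imwrite('pics/w3c.png',cv2.convertScaleAbs(a,alpha=1.5))
```

```text
(no output)
```

View pics/w3c.png

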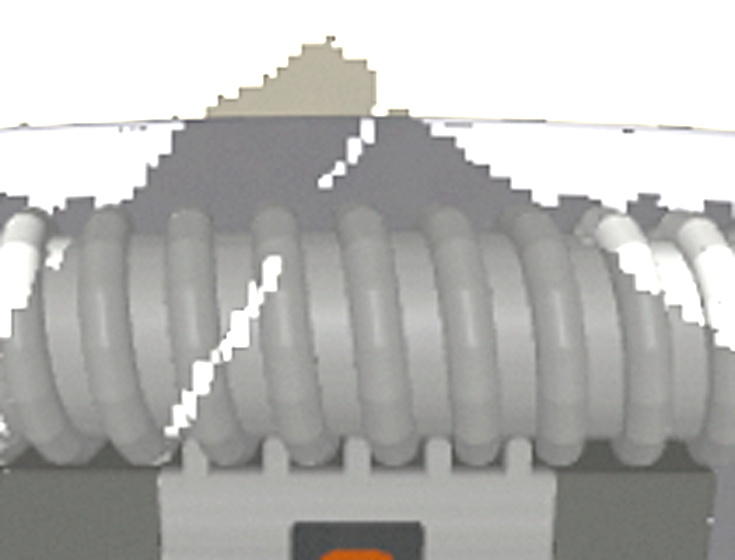

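The view shows all five teeth sitting in the middle of the grooves between ridges, with tips level at v≈437, well past the ridge fronts at 462. I'll make a small sideways feel while pushing, to be sure it's on the floor, then hold.

```bash
python3 -m handwheel '[[[0.4,-0.6,0],[0,0,0],1],[[0,-0.6,0],[0,0,0],1],[[0,0,0],[0,0,0],1],[[0,0,0],[0,0,0],1]]';python3 -m handwheel '[[[0,0.5,0],[0,0,0],1],[[0,0,0],[0,0,0],1],[[0,0,0],[0,0,0],1],[[0,0,0],[0,0,0],1],[[0,0,0],[0,0,0],1],[[0,0,0],[0,0,0],1],[[0,0,0],[0,0,0],1],[[0,0,0],[0,0,0],1],[[0,0,0],[0,0,0],1]]'
python3 - <<'E'
from h import *
s=readout.get_state();M=rot(s);P=np.array(s['position']);im=vision.get_image('wrist')
for n,(X,Y),z in (('tipL',(195,438),.0345),('tip0',(357,437),.0345),('tipR',(519,438),.0345),('r1',(227,465),.032),('r2',(310,465),.032),('r3',(477,465),.032)):
    print(n,(M.T@(onz('wrist',(215+X/3.5,70+Y/3.5),z,s)-P)*1000).round(1)[:2])
E
```

```text
clock: 16.15
position: [0.4789, -0.1803, 0.0446]
ee_rot: [0.0, 0.999, 0.038, -0.002]
contact_force: [-7.2, -3.3, 4.4]
width: 0.0114
gripper_force: 39.9
clock: 17.27
position: [0.4789, -0.1803, 0.0445]
ee_rot: [-0.0, 0.999, 0.038, -0.002]
contact_force: [-7.4, -2.5, 3.0]
width: 0.0112
gripper_force: 40.0
tipL [ 26.8 -22.8]
tip0 [27.   0.8]
tipR [26.8 24.3]
r1 [ 21.9 -18.5]
r2 [22.  -6.2]
r3 [21.9 18.6]
```

Tips are about 4.9 mm past the crests (4.4 expected) and level, so the leaf is seated. Easing off, then releasing.

```bash
python3 -m handwheel '[[[-0.8,0.2,0],[0,0,0],1],[[-0.7,0.1,0],[0,0,0],1],[[0,0,0],[0,0,0],1],[[0,0,0],[0,0,0],1]]' 20; python3 -m handwheel '[[[0,0,0],[0,0,0],0.4],[[0,0,0],[0,0,0],0.2],[[0,0,0],[0,0,0],0],[[0,0,0],[0,0,0],0],[[0,0,0],[0,0,0],0]]'; python3 -m handwheel '[[[0,0,-10],[0,0,0],0],[[0,0,-15],[0,0,0],0],[[0,0,-25],[0,0,0],0],[[0,0,-25],[0,0,0],0],[[0,0,-10],[0,0,0],0],[[0,0,0],[0,0,0],0],[[0,0,0],[0,0,0],0]]'
python3 - <<'E'
from h import *
s=readout.get_state();im=vision.get_image('wrist');np.save('s4.npy',s,allow_pickle=True)
cv2.imwrite('pics/w4.png',im)
cv2.imwrite('pics/w4c.png',cv2.resize(im[65:265,185:450],None,fx=3,fy=3,interpolation=cv2.INTER_NEAREST))
E
```

```text
clock: 17.82
position: [0.4788, -0.1805, 0.0445]
ee_rot: [-0.0, 0.999, 0.038, -0.001]
contact_force: [-5.5, 0.9, 2.4]
width: 0.0113
gripper_force: 39.7
clock: 18.45
position: [0.4796, -0.1809, 0.0446]
ee_rot: [0.0, 0.999, 0.038, 0.0]
contact_force: [0.7, 0.5, 0.1]
width: 0.0426
gripper_force: 0.0
clock: 19.32
position: [0.4788, -0.1805, 0.1289]
ee_rot: [-0.0, 0.999, 0.038, -0.001]
contact_force: [-0.7, 0.8, -0.5]
width: 0.0428
gripper_force: 0.0
```

View pics/w4c.png

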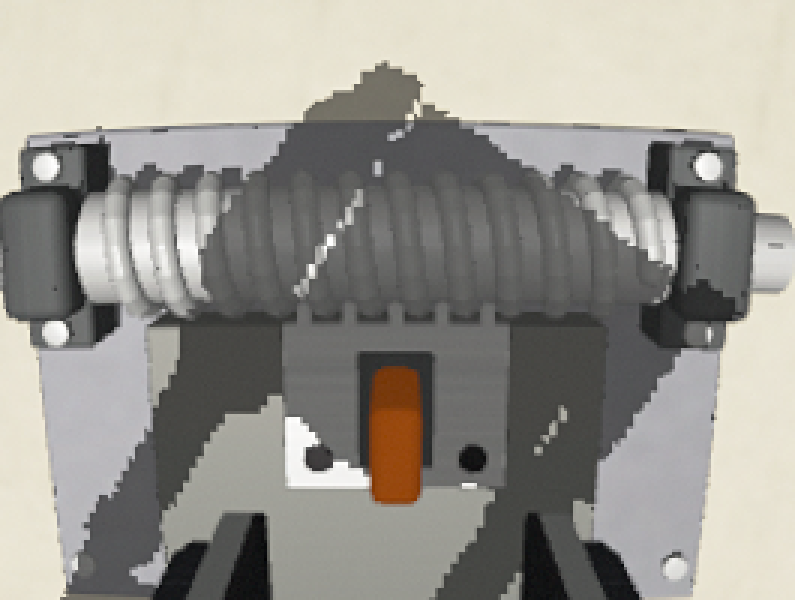

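The leaf lies square, its teeth in the grooves with tips about 5 mm past the ridge fronts, and the fingers are well clear. Handing in.

```bash
python3 -c "
from rig import manip;print(manip.sign_off())"
```

```text
the job is handed in; nothing more can be done
None
```

I left the coarse leaf seated square in the thread, with all five teeth in the grooves, after a push of about 4–8 N held for over two seconds; I then released it, backed the gripper clear, and handed the job in at about 19 s without reaching for the bystanders (the hand-in call returned no verdict).

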